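# Prop the sprung guard and set the trim knob

## Task

The knob of the grey control box sits under a clear guard that springs shut. With the red-handled pin in the gripper, lift the guard by its yellow front lip and swing it up, put the pin upright and fully home (collar down on the ledge) into the hole in the ledge in front of the hinge and let go, so that the guard stays leaning on it; then turn the knob clockwise (seen from above) as far as its stop and leave everything propped like that. Push gently on the guard (under 20 N), press the pin with care (never over 40 N against the box) and leave the mug, the tape measure and the green screwdriver alone.

Things in the scene. Friction and masses are not known exactly. Their poses are not given: they have to be found in the camera images.
- control_box: Grey control box fixed to the bench, 158 (x) x 210 (y) x 80 mm, may be turned. Origin at the underside, 72 mm ahead of the back and midway across; +x towards the hinge (away from the robot), +y to its left. Low front deck at height 38 mm, x = -86 to 12 mm; ledge behind it at height 80 mm, x = 12 to 72 mm.
- prop_hole (a point): Nominal centre of the mouth of the blind vertical hole in the ledge, at (28, 75, 80) mm in the box's frame: 17.5 mm wide, small chamfer, 30 mm deep. It is in a clamped aluminium plate that may sit up to 4.5 mm off nominal along the box's x and y (not in this reading): feel for the hole and ease the pin in. With the guard on it the pin binds a little (press up to 15 N).
- guard_lip (a point): Front face of the guard's yellow lip, half-way up, in line with the prop hole; moves with the guard. Guard: clear plate, 119 mm from hinge to lip, 204 wide, 4 thick; shut, its underside is 82 mm high and the lip stands at its free edge from 82 to 104 mm; 44 mm free below it. A level push on the lip only jams; lifted from below (the pin's collar fits) it takes about 1 N.
- guard (a joint): Guard angle, rad: 0 shut (level), grows as it opens, 1.57 upright, 1.95 back stop. Hinge line parallel to the box's y at x = 60 mm, height 82 mm in the box's frame. Spring and weight close it with about 0.05 N m when up. With the pin home it rests on the pin's top at about 1.4, its free edge 5 mm above that top; swing it past upright before lowering the pin, so that its edge does not catch under the fingers or hand.
- pin_center (a point): Middle of the prop pin, 70 mm above its foot; z up the pin. 140 mm long, 0.16 to 0.26 kg: round foot 27 mm long, 16 mm thick, tapered to 14 at its tip; then a round collar 44 mm wide, 5 thick; above it a square red handle 28 x 28 x 108 mm, faces along x and y. Starts in the stand, collar on its top. Home: collar flat on the ledge, centre 43 mm above it. Gripped near the top, the hand clears the guard.
- pin_stand: Aluminium block 60 x 60 x 34 mm fixed to the bench, with a 19 mm hole in its middle in which the pin's foot stands. Origin at the centre of its underside.
- dial_grip (a point): Point on the knob's vertical axis at the height to grip it, 10 mm below its top; at (-34, -60, 64.5) mm in the box's frame. The knob is black, round, 36 mm wide, its top 36 mm above the low deck.
- dial (a joint): Knob angle, rad: 0 anticlockwise stop, grows clockwise seen from above, 0.9 at the clockwise stop (white pointer at the red tick). Stays where it is left; takes about 0.06 N m to turn.
- enamel_mug: White enamel mug with handle, about 82 mm wide, 117 with handle, 91 mm high; origin at the centre of its underside. Not to be disturbed.
- tape_measure: Yellow tape measure standing on edge, 33 x 88 x 64 mm; origin at the centre of its underside. Not to be disturbed.
- screwdriver: Green-handled screwdriver lying flat, 28 x 183 x 23 mm; origin at the centre of its underside. Not to be disturbed.

How it is judged:
On the way, in this order (a step that is already met when the one before it is completed fails the run):
1. the pin stands fully home in the prop hole, let go, the guard leans on it propped open, the knob not yet turned (horizontal distance between pin_center and prop_hole below 0.016 m and z of pin_center in the frame of prop_hole below 0.047 m and angle between pin_center's own z axis and vertical below 0.15 rad and value of joint guard above 1.15 rad and contact force between the arm and prop_pin below 0.1 N and value of joint dial below 0.5 rad and contact force between guard and prop_pin above 0.1 N), for 0.2 s.
2. the knob is turned clockwise to its stop (value of joint dial above 0.82 rad), for 0.1 s.
At the end, for the whole second after the job is handed in: pin in the prop hole, upright within 0.15 rad, collar within 4 mm of the ledge (centre under 47 mm above the mouth, within 16 mm of its nominal axis); guard leaning on the pin at over 1.15 rad; knob over 0.82 rad (within 0.08 of its clockwise stop); all at rest (horizontal distance between pin_center and prop_hole below 0.016 m and z of pin_center in the frame of prop_hole below 0.047 m and angle between pin_center's own z axis and vertical below 0.15 rad and value of joint guard above 1.15 rad and value of joint dial above 0.82 rad and contact force between guard and prop_pin above 0.1 N and linear speed of prop_pin below 0.02 m/s and velocity of joint guard below 0.1 rad/s); the robot touches nothing.
It fails at once if the guard is pushed with more than 20 N (contact force between guard and anything else above 20 N).
It fails at once if the pin is pressed against the box with more than 40 N (contact force between prop_pin and control_box above 40 N).
It fails at once if the mug is moved by more than 20 mm (distance of enamel_mug from where it was at the start of the episode above 0.02 m).
It fails at once if the tape measure is moved by more than 20 mm (distance of tape_measure from where it was at the start of the episode above 0.02 m).
It fails at once if the screwdriver is moved by more than 20 mm (distance of screwdriver from where it was at the start of the episode above 0.02 m).
It also fails if it takes over 72 s, if anything falls off the work surface, if the arm or the gripper's body presses on something with over 40 N, if the wrist force passes 120 N, or if a joint passes its speed limit or range.

## Robot

A 7-joint arm with a two-finger parallel gripper is mounted at the origin on a cart in front of the work surface, level with it; the furniture and walls round the work are solid. World frame = base frame: x ahead of the robot, y to its left, z up, the work surface at z = 0. Lengths are in m, angles in rad, forces in N, time in s.
With the tool pointing down it reaches from about 0.4 to 0.85 m from the base axis. Payload 6.9 kg.
Tool frame: the origin (TCP) lies midway between the tips of the shut fingers; the grasp point (between the pads) lies behind it (ctrl.pinch_z is the z of the grasp point in the tool frame, in m); z points along the fingers, y is the line along which they close (so a half turn about z gives the same grasp; the last joint's range is limited). The gripper opens to 85 mm and grips with 20 to 120 N. Pads are 22 mm wide; open, the fingers measure 114 mm over their backs; the gripper's body (76 mm by 85 mm) begins 54 mm behind the grasp point. The pads swing forward as they close: fully open they stand 13 mm farther back than shut.
Start: joints at [-1.22, 0.507, -0.238, 1.5, 0.126, 1.149, -0.155], TCP at [0.152, 0.606, 0.231] pointing down, gripper open.
Joint ranges: [-3.08, 3.08], [-0.24, 2.05], [-1.43, 1.35], [0, 2.5], [-1.52, 4.66], [0.17, 1.96], [-2.89, 2.89]. Speed limits (rad/s): [2.39, 2.39, 3.14, 3.14, 3.14, 3.14, 3.14].

## Interface

Orientations are given as a unit quaternion [w, x, y, z].
In Python, from station import ctrl, get_state, vision, ticket, models gives the robot as it stands. Calls block until the motion is done:
- ctrl.movep(position, orientation): joint-space move of the TCP to a pose.
- ctrl.movel(position, frame=None, max_speed=0.15): straight line of the TCP; frame=None keeps the orientation; max_speed is the mean speed in m/s.
- ctrl.set_joints(angles): joint-space move.
- ctrl.ungrasp() and ctrl.close_gripper(force=None): open the fingers fully, or close them until they stop; force is the grip in N (None keeps the last).
- ctrl.pause(seconds).
- ctrl.ik(position, orientation): joint angles nearest the present ones, or None.
- get_state(): the state.
- vision.grab_frame(name): name is "side" or "top"; returns (picture, depth): 480x640x3 uint8, blue, green, red; 480x640 float32, m along the optical axis (not along the pixel's ray), 0 where there is no reading.
- vision.camera_info(name): a dict with "mtx" (3x3 intrinsics, pixels), "R" (3x3) and "t" (3): a world point X has camera coordinates R X + t. Camera axes: x right, y down, z forward; pixel columns grow to the right and rows downward; lengths in m; the calibration is good to about 2 mm. A picture is of the moment at which its call begins. camera_info takes no time and is no camera call.
A pose or a line that the arm cannot do raises ctrl.Unreachable and nothing moves.
- ticket.close_job(): hands the job in; it is judged then, once.
Trained networks look in the newest picture that a camera, given by its name, has taken for a name from the list of things; names that differ only in an ending like _2 or _b are one class to them, and where a whole thing is asked for, a point or a joint stands for the part that bears it (a point fixed in the world has none). Each returns a list of dicts, best first, with "p" (0 to 1); they miss things now and then, are a little off and sometimes report something else, mostly with a low value. They report only what shows in the picture. A call takes as long as a camera call.
- models.recognise(camera, target): "point" ([column, row] in pixels, amid what is visible of it).
- models.masks_of(camera, target): "mask" (480x640 bool, what is visible of it) and "point" ([column, row] in pixels, amid what is visible of it).
The state is a dict: "time": time; "qpos": joint angles; "qd": joint speeds; "tau": joint torques, N m; "tcp_pos": TCP position; "eef_rot": TCP orientation; "contact_force": force on the tool from outside, world axes, zero at the start; "wrist_torque": the same for the moment, N m; "width": finger opening in m; "gripper_force": force on a finger pad.
Only numpy, scipy, OpenCV 4.12 (cv2) and the standard library are available. Lean on these libraries where they do the work, as an engineer would, in place of code of your own. Each camera call takes 0.05 s, during which the arm holds its last target. There are 200 camera calls.

## Working session

There is one attempt and no reset: what is moved stays moved. The work goes in short steps, each a Python script; the robot and the scene stay as the last script left them, time stands still between calls to the robot, and variables do not carry over. Pictures are saved under pics/ and viewed, at most 10 in all, crops included, and the job is handed in when it is done.

```bash
mkdir -p pics; ls; python3 - <<'E'
from station import ctrl,get_state,vision,ticket,models
import cv2,numpy as np
for n in("top","side"):
    im,d=vision.grab_frame(n); cv2.imwrite(f"pics/{n}0.png",im); np.save(f"{n}d.npy",d)
    c=vision.camera_info(n); print(n,c["mtx"].tolist(),np.round(c["R"],4).tolist(),np.round(c["t"],4).tolist())
    R,t=c["R"],c["t"];K=c["mtx"]
    for o in("control_box","pin_center","pin_stand","dial_grip","guard_lip","enamel_mug","tape_measure","screwdriver"):
        r=models.masks_of(n,o)[:1]
        for x in r:
            m=(x["mask"]>0)&(d>0); v,u=np.nonzero(m)
            P=(np.c_[u,v,np.ones(len(u))]@np.linalg.inv(K).T*d[m][:,None]-t)@R
            print(n,o,round(x["p"],2),np.round(x["point"]),m.sum(),np.round(np.median(P,0),3),np.round(np.percentile(P,[2,98],axis=0),3).tolist())
s=get_state();print(ctrl.pinch_z,s["time"],s["tcp_pos"],s["eef_rot"],s["contact_force"],s["width"])
E
```

```text
pics
top [[605.1388497270515, 0.0, 321.1839106052931], [0.0, 605.1388497270515, 235.4628007847049], [0.0, 0.0, 1.0]] [[0.0221, -0.9998, -0.0016], [-0.9936, -0.0218, -0.1107], [0.1106, 0.004, -0.9939]] [-0.0899, 0.5942, 1.5408]
top control_box 0.79 [349. 248.] 5194 [ 0.561 -0.144  0.085] [[0.481, -0.245, 0.03], [0.643, -0.042, 0.101]]
top pin_center 0.66 [192. 278.] 324 [0.478 0.24  0.118] [[0.461, 0.231, 0.03], [0.5, 0.268, 0.153]]
top pin_stand 0.62 [202. 282.] 245 [0.471 0.234 0.034] [[0.45, 0.218, 0.018], [0.509, 0.277, 0.041]]
top dial_grip 0.72 [347. 247.] 5198 [ 0.561 -0.145  0.085] [[0.481, -0.245, 0.032], [0.643, -0.042, 0.101]]
top guard_lip 0.86 [348. 239.] 4007 [ 0.573 -0.145  0.086] [[0.506, -0.244, 0.079], [0.641, -0.047, 0.103]]
top enamel_mug 0.63 [437. 281.] 1097 [ 0.478 -0.38   0.022] [[0.416, -0.408, 0.001], [0.517, -0.331, 0.093]]
top tape_measure 0.78 [189. 188.] 455 [0.711 0.265 0.055] [[0.696, 0.226, 0.001], [0.728, 0.306, 0.069]]
top screwdriver 0.95 [269. 314.] 351 [0.39  0.051 0.019] [[0.346, 0.032, 0.01], [0.442, 0.074, 0.028]]
side [[526.5473448908037, 0.0,
[... 514 characters left out ...]

side dial_grip 0.93 [336. 247.] 5129 [ 0.56  -0.087  0.048] [[0.476, -0.236, 0.001], [0.648, -0.026, 0.096]]
side guard_lip 0.71 [334. 229.] 2214 [ 0.569 -0.128  0.084] [[0.5, -0.239, 0.08], [0.636, -0.037, 0.1]]
side enamel_mug 0.73 [335. 232.] 2246 [ 0.57  -0.131  0.084] [[0.499, -0.242, 0.078], [0.635, -0.037, 0.1]]
side tape_measure 0.59 [220. 360.] 937 [0.702 0.3   0.044] [[0.692, 0.254, 0.003], [0.721, 0.314, 0.063]]
side screwdriver 0.89 [404. 314.] 635 [0.395 0.061 0.013] [[0.344, 0.019, 0.001], [0.5, 0.08, 0.021]]
-0.0187 0.9 [0.15207925 0.60622323 0.23129039] [-2.91985035e-05  1.22604763e-01  9.92455576e-01  1.47841432e-05] [-0.14593852 -0.97671556  0.87885764] 0.08577180669704917
```

```bash
python3 - <<'E'
import cv2,numpy as np
a=cv2.imread("pics/top0.png")[140:340,140:480];b=cv2.imread("pics/side0.png")[160:420,180:520]
cv2.imwrite("pics/a.png",cv2.resize(a,None,fx=2.3,fy=2.3,interpolation=3));cv2.imwrite("pics/b.png",cv2.resize(b,None,fx=2.3,fy=2.3,interpolation=3))
E
```

```text
(no output)
```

View pics/a.png

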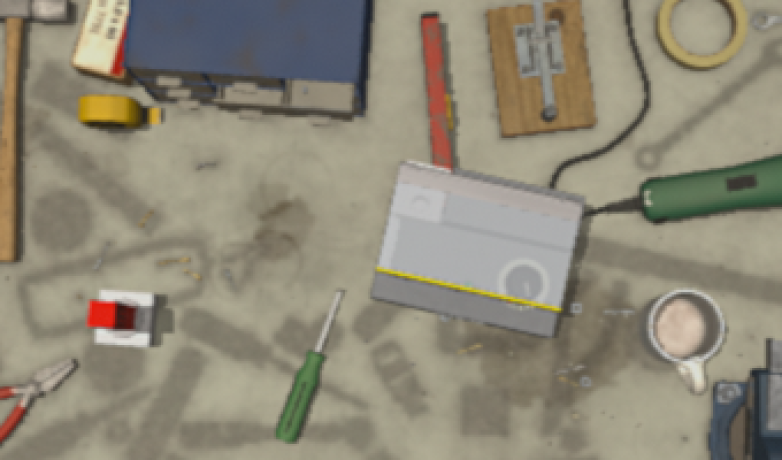

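View pics/b.png

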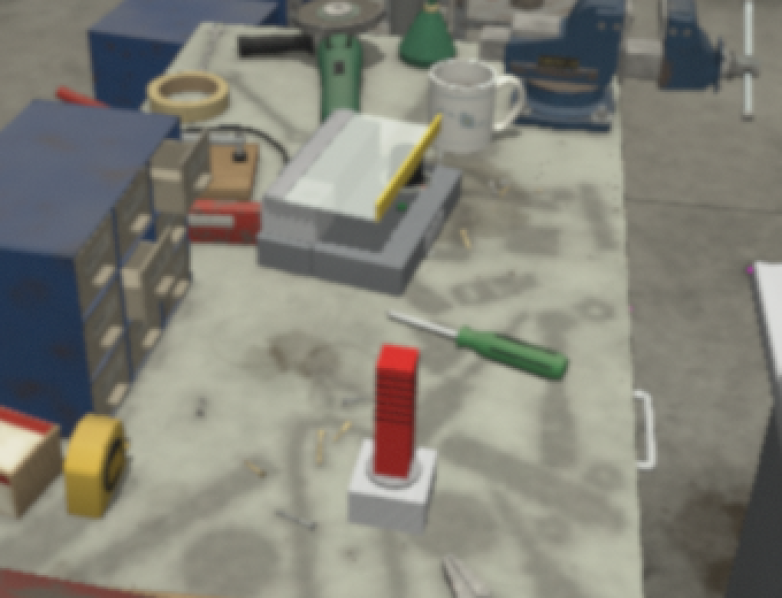

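The top crop shows the box turned about -13°, with corners at (400,162), (585,197), (557,335) and (372,297). The yellow lip runs from (377,268) to (561,310), the plate with the hole is near (421,203), and the pin top is near (103,314). The side crop shows the pin standing in its stand at about (397,360). Next I fit the poses from both views.

```bash
cat >h.py <<'E'
import numpy as np
from station import ctrl,get_state,vision,ticket,models
def down(psi):  # tool down, tool y (closing line) at world angle psi
    f=(psi+np.pi/2)/2; return np.array([0,np.cos(f),np.sin(f),0])
def proj(n,X):
    c=vision.camera_info(n); p=(np.atleast_2d(X)@c["R"].T+c["t"])@c["mtx"].T; return p[:,:2]/p[:,2:]
def cloud(n,d):
    c=vision.camera_info(n); v,u=np.indices(d.shape)
    return ((np.stack([u,v,np.ones_like(u)],-1)@np.linalg.inv(c["mtx"]).T*d[...,None])-c["t"])@c["R"]
class Box:
    def __init__(s,x,y,a): s.o=np.array([x,y,0]);s.a=a;c,q=np.cos(a),np.sin(a);s.R=np.array([[c,-q,0],[q,c,0],[0,0,1]])
    def w(s,p): return np.asarray(p,float)@s.R.T/1000+s.o
    def inv(s,P): return (np.asarray(P)-s.o)@s.R*1000
E
python3 - <<'E'
from h import *
import cv2
from scipy.optimize import least_squares as ls
T={(72,105,80):(401,162),(72,-105,80):(585,198),(-86,-105,38):(556,336),(-86,105,38):(371,297),(-59,102,104):(377,268),(-59,-102,104):(561,309)}
S={(-86,105,38):(404,268),(-86,105,0):(400,291),(-86,-105,38):(462,170),(-59,102,104):(376,194),(-59,-102,104):(440,116),(72,105,0):(258,262)}
f=lambda D,o:np.array(list(D.values()))/2.3+np.array(o)-.28
tp,sp=f(T,(140,140)),f(S,(180,160)); TX,SX=list(T),list(S)
def r(q):
    b=Box(*q); return np.r_[(proj("top",b.w(TX))-tp).ravel(),(proj("side",b.w(SX))-sp).ravel()]
q=ls(r,[.57,-.145,-.22],loss="soft_l1").x; print("box",q,np.round(r(q),1))
q2=ls(lambda q:r(q)[:12],q).x; print("top only",q2); print("side only",ls(lambda q:r(q)[12:],q).x)
b=Box(*q); print("hole px",proj("top",b.w([28,75,80])),proj("side",b.w([28,75,80])))
out=[]
for n in("top","side"):
    im=cv2.imread(f"pics/{n}0.png");P=cloud(n,np.load(f"{n}d.npy"))
    hsv=cv2.cvtColor(im,cv2.COLOR_BGR2HSV)
    m=((hsv[...,0]<8)|(hsv[...,0]>172))&(hsv[...,1]>120)&(hsv[...,2]>60)&(np.hypot(P[...,0]-.475,P[...,1]-.25)<.06)
    zt=np.percentile(P[m][:,2],97); 
    t=m&(P[...,2]>zt-.006); Q=P[t]
    print(n,m.sum(),t.sum(),"ztop",zt,Q.mean(0),cv2.minAreaRect((Q[:,:2]*1000).astype(np.float32)))
    for z0 in(.05,.08,.11):
        k=m&(abs(P[...,2]-z0)<.015);print(z0,k.sum(),np.round(P[k].mean(0),4) if k.any() else"")
    g=P[(P[...,2]>.028)&(P[...,2]<.038)&(np.hypot(P[...,0]-.475,P[...,1]-.25)<.06)];print("stand",len(g),g.mean(0),cv2.minAreaRect((g[:,:2]*1000).astype(np.float32)))
    c=np.round(proj(n,b.w([28,75,80]))[0]).astype(int); w=im[c[1]-16:c[1]+17,c[0]-20:c[0]+21]
    out.append(cv2.resize(w,None,fx=9,fy=9,interpolation=cv2.INTER_CUBIC)); print("crop origin",c-[20,16])
cv2.imwrite("pics/hole.png",np.hstack(out))
E
```

```text
box [ 0.56998362 -0.14591142 -0.19286713] [-0.3 -2.3  0.9 -0.4 -0.8  1.3 -0.2  0.8 -0.2  1.5  0.7  1.3 -1.3 -2.
 -0.   1.7 -0.5 -2.3  0.6  2.2 -0.2 -3.  -1.2  0.2]
top only [ 0.57095899 -0.1456935  -0.18795363]
side only [ 0.56829002 -0.14500242 -0.20250257]
hole px [[321.64837053 227.17688498]] [[312.15910335 242.4161508 ]]
top 201 70 ztop 0.1531230885215691 [0.47797741 0.24766574 0.15009347] ((478.11492919921875, 248.2835235595703), (27.185626983642578, 26.71527862548828), 84.90333557128906)
0.05 7 [0.4787 0.2355 0.0575]
0.08 25 [0.4772 0.2353 0.0784]
0.11 21 [0.4759 0.2353 0.109 ]
stand 257 [0.47749523 0.24312275 0.03374379] ((478.4898986816406, 248.99441528320312), (61.5704460144043, 60.412315368652344), 87.99938201904297)
crop origin [302 211]
side 891 196 ztop 0.14602563847709402 [0.47437135 0.2552231  0.14456842] ((474.7779846191406, 253.15061950683594), (29.552644729614258, 27.498258590698242), 86.94538116455078)
0.05 154 [0.4747 0.2659 0.053 ]
0.08 212 [0.4739 0.2654 0.0801]
0.11 215 [0.474  0.2654 0.1101]
stand 587 [0.47364516 0.26212273 0.03276338] ((475.20208740234375, 252.94534301757812), (63.08976745605469, 60.511260986328125), 87.20745849609375)
crop origin [292 226]
```

View pics/hole.png

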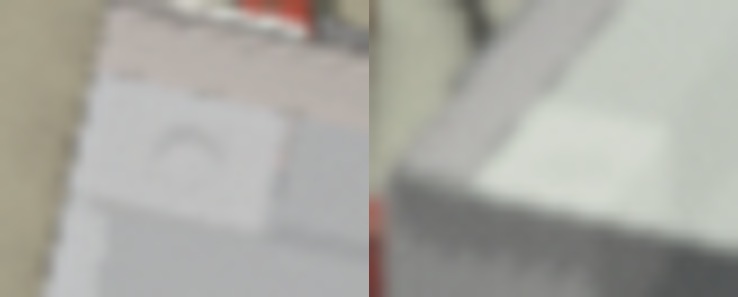

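The left crop (top camera) shows the hole at about (188,155), which is about pixel (322.4,227.7) in the full picture. The two cameras disagree by 4 mm, so I average them. I refine the box from depth and grasp the pin.

```bash
python3 - <<'E'
from h import *
import cv2
for n in("top","side"):
    im=cv2.imread(f"pics/{n}0.png");P=cloud(n,np.load(f"{n}d.npy"))
    near=(abs(P[...,0]-.57)<.14)&(abs(P[...,1]+.145)<.15)
    hsv=cv2.cvtColor(im,cv2.COLOR_BGR2HSV)
    y=(hsv[...,0]>20)&(hsv[...,0]<35)&(hsv[...,1]>140)&near&(P[...,2]>.07)
    Q=P[y];c=np.polyfit(Q[:,1],Q[:,0],1);print(n,"lip",y.sum(),"yaw",-np.arctan(c[0]),Q.mean(0),np.percentile(Q,[1,99],axis=0)[:,1])
    k=(near&(P[...,2]>.076)&(P[...,2]<.092)).astype(np.uint8); k=cv2.morphologyEx(k,cv2.MORPH_OPEN,np.ones((3,3)))>0
    print("upper",k.sum(),cv2.minAreaRect((P[k][:,:2]*1000).astype(np.float32)))
    k=(near&(P[...,2]>.03)&(P[...,2]<.110)).astype(np.uint8); k=cv2.morphologyEx(k,cv2.MORPH_OPEN,np.ones((3,3)))>0
    print("all",cv2.minAreaRect((P[k][:,:2]*1000).astype(np.float32)))
c=vision.camera_info("top");ray=c["R"].T@np.linalg.inv(c["mtx"])@[322.4,227.7,1];C=-c["R"].T@c["t"]
print("hole top",C+ray*(.08-C[2])/ray[2])
p=np.array([.4763,.2508]);q=down(np.radians(86.))
ctrl.movep([*p,.22],q); ctrl.movel([*p,.111]); ctrl.close_gripper(80)
s=get_state();print(s["time"],s["width"],s["tcp_pos"],s["contact_force"],s["gripper_force"],s["qpos"])
E
```

```text
top lip 139 yaw -0.19930735319999104 [ 0.51459939 -0.13481331  0.10213253] [-0.23160622 -0.03678976]
upper 3577 ((580.1505737304688, -148.54673767089844), (207.20855712890625, 126.21002197265625), 78.5120849609375)
all ((591.740966796875, -149.4960174560547), (209.97857666015625, 214.07357788085938), 78.5337905883789)
side lip 169 yaw -0.19869134445516567 [ 0.51276867 -0.11739501  0.09322373] [-0.21737814 -0.03188123]
upper 1993 ((577.82080078125, -143.05130004882812), (216.45045471191406, 123.90493774414062), 83.13314056396484)
all ((589.4620361328125, -145.23495483398438), (215.98744201660156, 218.55838012695312), 77.89908599853516)
hole top [ 0.61055033 -0.07959625  0.08      ]
4.0917 0.027404264445560326 [0.47665761 0.25078795 0.11148339] [-0.38947694 -0.64295052  4.88473871] 78.9274513721466 [-0.41699393  0.50409419 -0.1674858   1.89033188  0.11804346  0.75570895
  0.85077856]
```

```bash
cat >>h.py <<'E'
B=Box(.5697,-.1453,-.2); Q=down(np.pi/2-.2); Y=73.7
FOOT=.1045  # tcp above pin foot
def pin(px,foot,y=Y): p=B.w([px,y,0]); p[2]=foot/1000+FOOT; return p   # tcp for pin axis px, foot height mm
def F(): return get_state()["contact_force"]@B.R   # box axes
E
python3 - <<'E'
from h import *
arc=[(60-113*np.cos(t)-22,82+113*np.sin(t)-32) for t in np.linspace(0.02,1.75,11)]
for a in[(-110,110),(-110,45)]+arc+[(25.3,161),(25.3,53)]:
    if ctrl.ik(pin(*a),Q) is None: print("no ik",a)
p=get_state()["tcp_pos"]; ctrl.movel([p[0],p[1],.24],max_speed=.2)
s=get_state();print(s["time"],s["width"],F())
ctrl.movep(pin(-110,115),Q); ctrl.movel(pin(-110,45)); ctrl.movel(pin(-80,45),max_speed=.08)
ctrl.pause(.3);f0=F();s=get_state();print(s["time"],f0,s["tcp_pos"],pin(-80,45),s["qpos"])
import cv2
for n in("top","side"):
    im,d=vision.grab_frame(n);cv2.imwrite(f"pics/{n}1.png",im)
a=cv2.imread("pics/top1.png")[170:320,250:420];b=cv2.imread("pics/side1.png")[170:320,250:420]
cv2.imwrite("pics/c.png",cv2.resize(np.hstack([a,b]),None,fx=2.35,fy=2.35,interpolation=3))
E
```

```text
4.8833 0.02696203879713647 [-0.47231388  0.11987739 -2.72541187]
7.4833 [-0.61382002 -0.57120063 -2.67070091] [ 0.50563622 -0.0571317   0.14957205] [ 0.5059366  -0.05717555  0.1495    ] [ 0.10843803  0.41393492 -0.06229032  1.92019002  0.03463794  0.80861186
  1.39830142]
```

View pics/c.png

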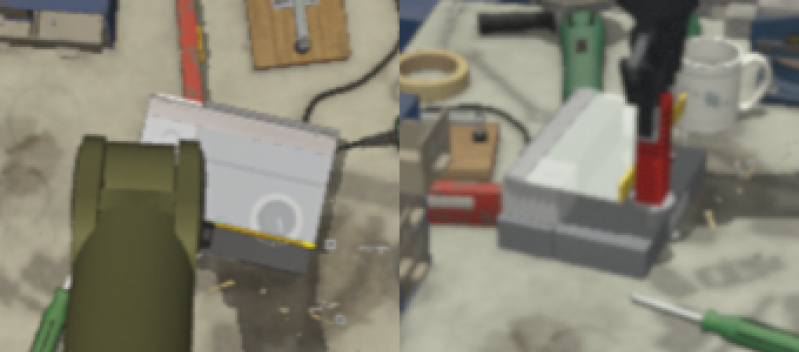

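The side half shows the pin upright just in front of the yellow lip, with its collar at about (655,200), at the level of the gap. I slide it under and lift, watching the force.

```bash
python3 - <<'E'
from h import *
f0=F(); x0=-75.
for x in(-78,-77,-76,-75,-74.):
    ctrl.movel(pin(x,45),max_speed=.02); f=F()-f0
    print(x,np.round(f,1))
    if abs(f[0])>2.5: x0=x-1.5; ctrl.movel(pin(x0,45)); break
    x0=x
x0=min(x0,-75.); r=60-22-x0; print("x0",x0,"r",r,F()-f0)
for t in np.linspace(.03,1.75,13):
    ctrl.movel(pin(60-r*np.cos(t)-22,50+r*np.sin(t)),max_speed=.1); f=F()-f0
    print(round(t,2),np.round(f,1),round(get_state()["time"],1))
    if np.linalg.norm(f)>10: print("STOP");break
import cv2
a,_=vision.grab_frame("top");b,_=vision.grab_frame("side")
cv2.imwrite("pics/d.png",cv2.resize(np.hstack([a[170:320,250:420],b[120:270,250:420]]),None,fx=2.35,fy=2.35,interpolation=3))
E
```

```text
-78 [ 0.2  0.1 -1.1]
-77 [-0.7 -0.3 -0.5]
-76 [-0.3  0.8 -0.3]
-75 [ 0.2 -0.2 -1. ]
-74.0 [ 0.4  0.5 -0.4]
x0 -75.0 r 113.0 [ 0.41249985  0.47850198 -0.38780738]
0.03 [ 0.9  0.1 -1.1] 9.1
0.17 [-0.1  0.4 -1.9] 9.4
0.32 [ 0.3  0.2 -1.1] 9.7
0.46 [ 0.4  0.8 -2. ] 10.0
0.6 [-0.4  0.  -1.6] 10.3
0.75 [ 0.4  0.1 -0.4] 10.6
0.89 [-0.9 -0.5 -1.3] 10.9
1.03 [-0.5 -0.  -0.8] 11.2
1.18 [ 0.2  0.5 -0.1] 11.6
1.32 [-0.8  0.9 -0.7] 11.9
1.46 [-0.8  0.3 -0.5] 12.2
1.61 [-0.8  0.9 -0.6] 12.5
1.75 [-1.6  0.3 -0.3] 12.8
```

View pics/d.png

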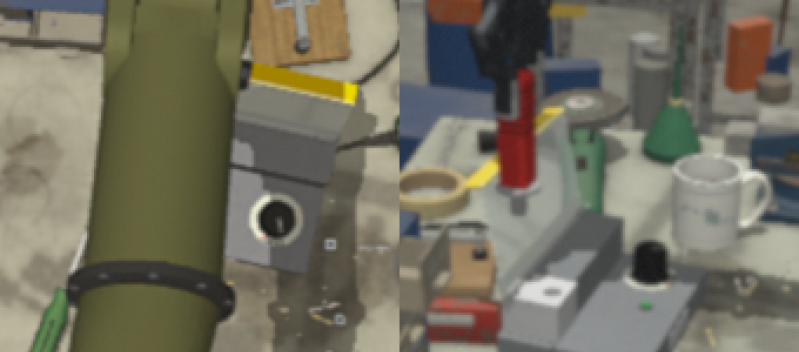

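The guard is up: the yellow lip stands behind the pin, and the hole in the bright plate shows at (549,292) in the combined crop. I measure the hole against the held pin in the same side picture, so the camera bias cancels.

```bash
python3 - <<'E'
from h import *
import cv2
im,d=vision.grab_frame("side");P=cloud("side",d);tcp=get_state()["tcp_pos"]
hsv=cv2.cvtColor(im,cv2.COLOR_BGR2HSV)
m=((hsv[...,0]<8)|(hsv[...,0]>172))&(hsv[...,1]>120)&(np.hypot(P[...,0]-tcp[0],P[...,1]-tcp[1])<.04)&(P[...,2]>tcp[2]-.065)&(P[...,2]<tcp[2]-.01)
v=(P[m]-tcp)@B.R*1000; print("pin pts rel tcp (box axes)",m.sum(),np.round(np.percentile(v,[3,25,50,75,97],axis=0),1).tolist())
cols=[np.nonzero(m[r])[0] for r in range(480) if m[r].sum()>4]
# silhouette mid of handle vs prediction
for r in range(480):
    c=np.nonzero(m[r])[0]
    if len(c)>6 and r%5==0: print(r,c.min(),c.max())
for z in(.015,.06):
    X=[tcp+B.R@np.array([sx*.014,sy*.014,-z]) for sx in(-1,1) for sy in(-1,1)]
    print("pred corners",np.round(proj("side",X),1).tolist())
g=cv2.cvtColor(im,cv2.COLOR_BGR2GRAY)
print(g[236:254,300:330])
w=im[226:262,292:334]; cv2.imwrite("pics/e.png",cv2.resize(w,None,fx=14,fy=14,interpolation=cv2.INTER_CUBIC))
E
```

```text
pin pts rel tcp (box axes) 336 [[-17.0, -2.7, -62.9], [-14.9, 11.9, -49.8], [-7.6, 14.0, -36.2], [1.0, 15.7, -23.4], [9.3, 18.6, -11.9]]
175 292 306
180 292 306
185 293 307
190 294 306
195 294 305
pred corners [[307.3, 170.6], [302.1, 175.4], [295.6, 168.7], [290.2, 173.4]]
pred corners [[307.6, 189.4], [302.6, 194.5], [296.2, 187.4], [290.9, 192.4]]
[[133 129 123 114 107 102 102 105 108 103 101 103 116 134 142 143 143 141
  141 140 141 140 140 141 140 135 122 101  80  72]
 [134 128 118 108 100  96 107 121 126 126 127 136 153 166 167 163 155 151
  147 145 144 142 141 141 136 123 104  84  71  69]
 [146 136 123 111 104 107 122 134 142 150 164 180 198 207 205 197 187 179
  174 168 161 152 150 146 134 111  88  75  70  69]
 [157 149 139 139 142 145 158 166 171 183 200 212 218 220 220 218 216 213
  210 205 193 182 177 171 152 116  84  72  71  70]
 [157 152 157 177 188 190 199 207 210 214 219 221 222 222 222 222 221 221
  221 221 217 214 212 204 179 131  88  71  69  69]
 [151 156 179 204 215 215 218 220 221 221 222 221 219 218 217 216 217 219
  221 222 223 222 220 209 177 128  86  73  72  7
[... 803 characters left out ...]
215 217 219 219 219 217
  199 163 127 113 111 107 102  92  78  74  82 104]
 [136 136 139 140 139 139 147 156 161 165 173 182 191 198 204 209 208 199
  173 137 116 110 110 109 103  91  80  80  95 117]
 [137 136 138 137 136 135 138 140 141 142 147 152 157 159 168 174 176 166
  142 117 110 109 109 108 102  90  80  91 112 131]
 [139 137 138 137 138 138 137 136 138 137 140 141 141 141 144 147 146 136
  120 110 110 108 109 107 103  94  94 112 128 139]
 [140 138 138 138 138 138 138 139 138 138 137 139 138 139 139 141 136 126
  114 110 110 110 109 108 104 100 109 127 139 143]
 [139 140 138 138 140 138 140 138 139 139 139 138 139 139 139 137 134 124
  115 111 111 111 110 110 106 109 125 138 143 143]]
```

View pics/e.png

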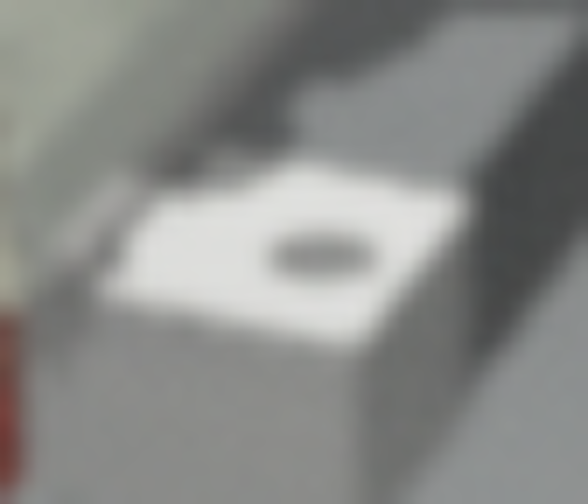

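```bash
python3 - <<'E'
from h import *
c=vision.camera_info("side");ray=c["R"].T@np.linalg.inv(c["mtx"])@[314.6,243.8,1];C=-c["R"].T@c["t"]
h=C+ray*(.08-C[2])/ray[2];print("hole side",h,"box",B.inv(h), "top",B.inv([.61055,-.0796,.08]))
f0=F()
# back over the hole, guard follows; then down near the ledge
ctrl.movel(pin(24.5,161,73.5),max_speed=.1);print(np.round(F()-f0,1))
for z in(140,120,105,95,88):
    ctrl.movel(pin(24.5,z,73.5),max_speed=.08);print(z,np.round(F()-f0,1),round(get_state()["time"],1))
    if np.linalg.norm(F()-f0)>8: print("STOP");break
import cv2
a,_=vision.grab_frame("top");b,_=vision.grab_frame("side");cv2.imwrite("pics/side2.png",b)
cv2.imwrite("pics/f.png",cv2.resize(b[150:270,250:410],None,fx=4.9,fy=4.9,interpolation=3))
E
```

```text
hole side [ 0.60505468 -0.07254307  0.08      ] box [20.19536642 78.33052378 80.        ] top [26.98314467 72.50601633 80.        ]
[ 0.1 -0.3 -0.2]
140 [-0.2  0.4 -0.1] 13.8
120 [ 0.1  0.7 -0.8] 14.2
105 [ 0.1 -0.1 -1. ] 14.6
95 [-0.1 -0.4 -0.6] 14.8
88 [ 0.   0.4 -0.7] 15.1
```

View pics/f.png

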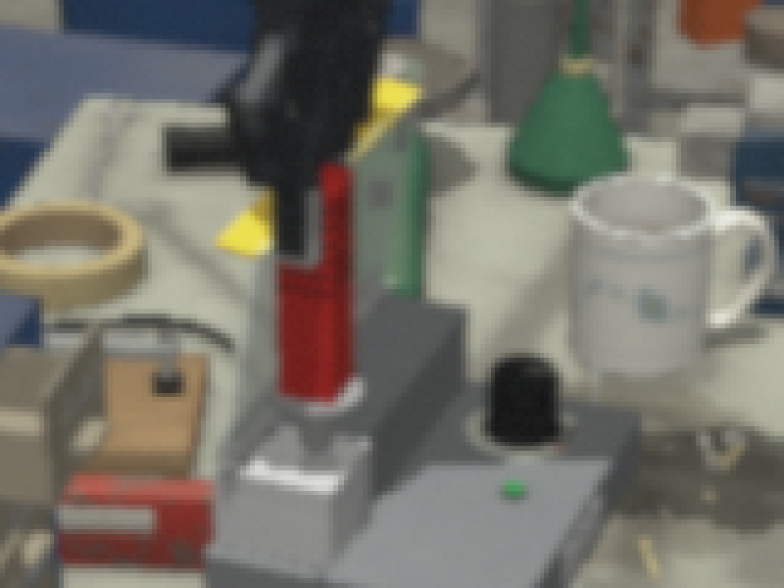

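```bash
python3 - <<'E'
from h import *
import cv2
tcp=get_state()["tcp_pos"];print(B.inv(tcp),get_state()["contact_force"])
im=cv2.imread("pics/side2.png");big=cv2.resize(im[215:262,290:340],None,fx=12,fy=12,interpolation=cv2.INTER_CUBIC)
a=np.linspace(0,2*np.pi,60)
def circ(cx,cy,z,r,col):
    X=B.w(np.c_[cx+r*np.cos(a),cy+r*np.sin(a),np.full(60,z)]);p=((proj("side",X)-[290,215]+.5)*12).astype(np.int32)
    cv2.polylines(big,[p],True,col,1)
x,y,_=B.inv(tcp)
circ(x,y,88,7,(255,0,0));circ(x,y,115,22,(0,255,0));circ(x,y,120,22,(0,255,0));circ(20.2,78.3,80,8.75,(0,0,255));circ(x,y,80,8.75,(255,0,255))
cv2.imwrite("pics/g.png",big)
E
```

```text
[ 24.51781234  73.47885604 192.51177579] [-0.48498915  0.20792978 -3.06826005]
```

View pics/g.png

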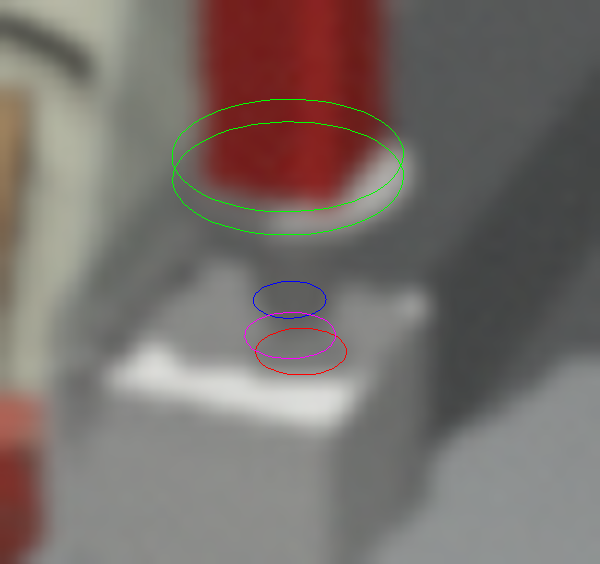

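The overlay puts the hole slightly nearer the camera (+y) than the pin, and the two views average to about box (24,76). I feel for it with light pressure in a spiral.

```bash
cat >search.py <<'E'
from h import *
c=np.array([24.,76.]); pts=[c]
for r,n in((1.9,6),(3.8,11),(5.6,15)):
    for k in range(n):
        a=2*np.pi*k/n+np.pi/2; pts.append(c+r*np.array([np.cos(a),np.sin(a)]))
pts=[p for p in pts if 20.5<=p[0]<=30 and 69.5<=p[1]<=82]
ctrl.movel(pin(c[0],88,c[1]),max_speed=.08); ctrl.pause(.15); f0=np.mean([F() for _ in range(3)],0)
def go(p,z,v=.03): ctrl.movel(pin(p[0],z,p[1]),max_speed=v); return F()-f0
z=83.; 
while True:
    f=go(c,z)
    if f[2]>4 or z<76: break
    z-=.5
print("touch cmd z",z,np.round(f,1),"actual",B.inv(get_state()["tcp_pos"])[2]-104.5)
found=c if z<76 else None
zc=z
if found is None:
    for p in pts[1:]:
        f=go(p,zc); za=B.inv(get_state()["tcp_pos"])[2]-104.5
        print(np.round(p,1),np.round(f,1),round(za,2))
        if f[2]>9: zc+=.3
        if f[2]<1.8:
            g=go(p,zc-2); print("  try",np.round(g,1))
            if g[2]<5: found=p;zc-=2;break
            zc=zc-.4; go(p,zc)
        if get_state()["time"]>38: break
print("found",found,zc,get_state()["time"])
if found is not None: np.save("found.npy",np.r_[found,zc])
E
python3 search.py
```

```text
touch cmd z 79.5 [-1.   0.6  5.4] actual 79.90010195210539
[24.  77.9] [-2.1 -2.1  7.3] 79.9
[22.4 77. ] [ 1.5 -1.7  6.3] 79.89
[22.4 75. ] [1.6 2.  7.4] 79.86
[24.  74.1] [-1.9  3.1  9.9] 79.73
[25.6 75. ] [-3.4  2.1 10.6] 79.74
[25.6 77. ] [-2.6  0.5  9.8] 79.82
[24.  79.8] [-2.1 -2.   6.8] 79.95
[21.9 79.2] [-0.3 -0.4  3.1] 79.99
[20.5 77.6] [-0.9  0.4  1.3] 80.02
  try [-4.1 -0.5 13.4]
[21.1 73.5] [-0.7  1.7  3.6] 79.88
[22.9 72.4] [ 0.3 -0.1  0. ] 79.57
  try [-1.7  0.3  1.1]
found [22.92941628 72.3539267 ] 77.99999999999999 21.2
```

```bash
cat >ins.py <<'E'
from h import *
p=np.load("found.npy")[:2]; z=np.load("found.npy")[2]; f0=np.array([-.5,.2,-3.0])
try: f0=np.load("f0.npy")
except Exception: pass
def act(): return B.inv(get_state()["tcp_pos"])[2]-104.5
seated=False
while z>52:
    ctrl.movel(pin(p[0],z,p[1]),max_speed=.03); f=F()-f0; a=act()
    print(round(z,1),round(a,2),np.round(f,1),np.round(p,2))
    if f[2]>25 or get_state()["time"]>45: print("hard");z+=1;ctrl.movel(pin(p[0],z,p[1]));break
    if a<54.2 and f[2]>8: seated=True;print("seated");break
    p=p+np.clip(.12*f[:2],-.6,.6)
    z-=1.5 if f[2]<6 else .5
np.save("found.npy",np.r_[p,z]);print(seated,get_state()["time"])
E
python3 ins.py
```

```text
78.0 77.99 [-0.2  0.   0.7] [22.93 72.35]
76.5 76.38 [ 0.2 -0.4  1.5] [22.9  72.36]
75.0 74.87 [0.4 0.3 0.3] [22.93 72.31]
73.5 73.37 [-0.2 -0.8  1. ] [22.97 72.35]
72.0 71.89 [-0.  -1.4  1. ] [22.95 72.26]
70.5 70.38 [0.  0.8 0.6] [22.95 72.1 ]
69.0 68.86 [-0.1 -0.3  1.5] [22.95 72.19]
67.5 67.33 [ 1.1  0.6 -0.4] [22.93 72.16]
66.0 65.89 [-0.2  0.4 -0.9] [23.07 72.23]
64.5 64.37 [0.2 0.1 1.3] [23.05 72.28]
63.0 62.86 [-0.2 -0.1  0.7] [23.07 72.29]
61.5 61.36 [-0.4 -0.1 -1.1] [23.04 72.28]
60.0 59.88 [-0.4 -0.8 -0.1] [22.99 72.27]
58.5 58.35 [-0.1  0.5  0.9] [22.95 72.17]
57.0 56.87 [ 0.8 -0.3  0.4] [22.94 72.23]
55.5 55.37 [ 1.   0.7 -0.6] [23.03 72.2 ]
54.0 53.89 [ 0.6 -0.3 -0.3] [23.16 72.28]
52.5 53.02 [-0.3 -0.2  5.5] [23.23 72.25]
False 25.7
```

```bash
python3 - <<'E'
from h import *
import cv2
p=np.load("found.npy")[:2]
ctrl.movel(pin(p[0],51.9,p[1]),max_speed=.03);print(np.round(F(),1),B.inv(get_state()["tcp_pos"]))
ctrl.movel(pin(p[0],53,p[1]),max_speed=.03)
ctrl.ungrasp();ctrl.pause(.2);print(np.round(F(),1),get_state()["width"])
ctrl.movel(pin(p[0]-75,56,p[1]),max_speed=.12);print(np.round(F(),1))
ctrl.movel(pin(p[0]-75,130,p[1]),max_speed=.2)
print(get_state()["time"])
a,_=vision.grab_frame("top");b,_=vision.grab_frame("side")
cv2.imwrite("pics/i.png",cv2.resize(np.hstack([a[170:320,250:420],b[120:270,250:420]]),None,fx=2.35,fy=2.35,interpolation=3))
g=down(np.pi/2-.2+.55)
print([ctrl.ik(B.w([-34,-60,z])+0,down(np.pi/2-.2+d)) is not None for z in(46,140) for d in(.55,0,-.55)])
E
```

```text
[-1.4  0.6  7.6] [ 23.65764633  72.28842993 157.49152698]
[ 0.3 -0.5 -0.2] 0.08544640314204667
[ 0.5 -0.4  0.3]
28.2917
[True, True, True, True, True, True]
```

View pics/i.png

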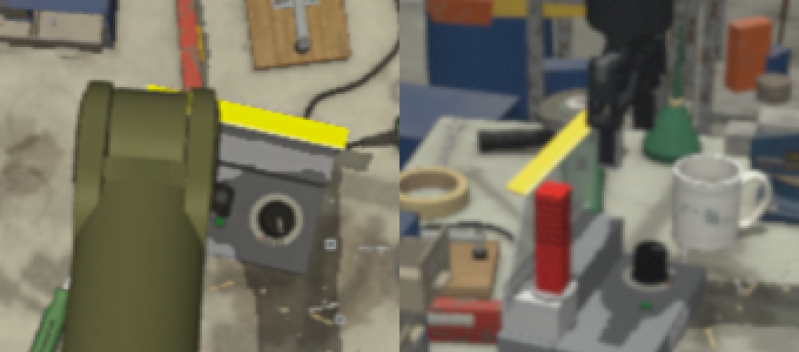

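The picture shows the pin standing home at (553,240), with the guard leaning on it and the hand clear. The knob is at (275,217) in the top half. Next I turn the knob.

```bash
python3 - <<'E'
from h import *
import cv2
def bp(n,px,z):
    c=vision.camera_info(n);ray=c["R"].T@np.linalg.inv(c["mtx"])@[*px,1];C=-c["R"].T@c["t"];return B.inv(C+ray*(z-C[2])/ray[2])
t,s=bp("top",(366.7,262.0),.074),bp("side",(356.8,231.4),.058);print(t,s)
e=np.clip(((t+s)/2)[:2]-[-34,-60],-2,2); k=np.array([-34,-60])+.7*e; print(k)
q=lambda d:down(np.pi/2-.2+d)
P=lambda z:B.w([k[0],k[1],z])
ctrl.movep(P(150),q(.5)); f0=F()
for z in(100,70,46): ctrl.movel(P(z),max_speed=.15);f=F()-f0;print(z,np.round(f,1))
ctrl.close_gripper(30);s=get_state();print(s["width"],np.round(F()-f0,1),s["time"])
for d in np.linspace(.4,-.52,8):
    ctrl.movel(P(46),q(d),max_speed=.1);s=get_state();print(round(d,2),np.round(F()-f0,1),np.round(s["wrist_torque"],2),round(s["time"],1))
    if abs(s["wrist_torque"][2])>2.5: break
E
```

```text
[-32.67310457 -55.37518418  74.        ] [-39.98361105 -50.03678312  58.        ]
[-35.4 -58.6]
100 [-1.   0.4  1. ]
70 [ 0.3 -1.1  1.1]
46 [-0.7 -0.4  1. ]
0.03513737905989713 [-1.3 -1.   6. ] 30.7333
0.4 [-0.9 -1.8  6.2] [-0.14  0.15 -0.07] 31.0
0.27 [-1.2 -1.   6.3] [-0.23  0.22 -0.02] 31.3
0.14 [-1.9 -2.1  6.2] [-0.26  0.14 -0.09] 31.6
0.01 [-1.6 -2.7  5.9] [-0.41  0.22 -0.02] 31.8
-0.13 [-2.  -3.1  5.9] [-0.47  0.17 -0.03] 32.1
-0.26 [-1.1 -3.7  5.4] [-0.52  0.22 -0.05] 32.4
-0.39 [-1.  -3.8  5.7] [-0.78  0.23  0.12] 32.7
-0.52 [-0.8 -6.5  5.4] [-1.12  0.16 -0.  ] 33.0
```

```bash
python3 - <<'E'
from h import *
import cv2
q=lambda d:down(np.pi/2-.2+d)
P=lambda z:B.w([-35.4,-58.6,z])
for d in(-.57,-.62): ctrl.movel(P(46),q(d),max_speed=.1);s=get_state();print(d,np.round(F(),1),np.round(s["wrist_torque"],2),s["tau"][6])
ctrl.ungrasp();ctrl.pause(.1);print(np.round(F(),1))
ctrl.movel(P(150),max_speed=.2)
ctrl.movel(B.w([-150,-60,200]),max_speed=.25)
s=get_state();print(s["time"],np.round(F(),1))
a,_=vision.grab_frame("top");b,_=vision.grab_frame("side");cv2.imwrite("pics/top3.png",a)
a2=cv2.resize(a[240:285,335:398],None,fx=6.3,fy=6.3,interpolation=3);b2=cv2.resize(b[150:270,260:396],None,fx=2.93,fy=2.93,interpolation=3)
h=min(len(a2),len(b2));cv2.imwrite("pics/j.png",np.hstack([a2[:h],b2[:h]]))
E
```

```text
-0.57 [ 0.7 -5.2  5.1] [-1.09  0.17  0.44] -0.5346110835671425
-0.62 [ 0.  -6.2  5.5] [-1.11  0.28  0.49] -0.6121963821351528
[-0.6  0.5 -0.3]
35.4333 [ 0.1  0.6 -0.1]
```

View pics/j.png

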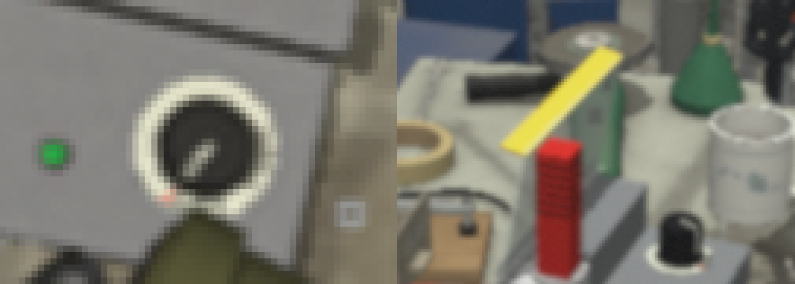

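The pointer at about (190,175) lines up with the red tick at (168,198). The wrist torque rose to about 0.45 N m at the end of the turn, so the knob is at its stop. The pin stands, the guard leans on it and the hand is clear.

```bash
python3 -c "
from station import ticket;print(ticket.close_job())"
```

```text
the job is handed in; nothing more can be done
None
```

I handed the job in at about 35.5 s of the allowed 72 s. The last pictures show the pin home with the guard leaning on it, the knob at its clockwise stop and the hand clear. The hand-in call returned no verdict.

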